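# Push a nozzle tube home in the bellows tester and turn on the air

## Robot

A 7-joint arm with a two-finger parallel gripper is mounted at the origin on the work surface. World frame = base frame: x ahead of the robot, y to its left, z up, the work surface at z = 0. Lengths are in m, angles in rad, forces in N, time in s.
With the tool pointing down it reaches from about 0.4 to 0.9 m from the base axis. Payload 5.6 kg.
Tool frame: the origin (TCP) lies midway between the tips of the shut fingers; the grasp point (between the pads) lies 19 mm behind it; y points along the fingers, z is the direction in which the jaws open and shut, and the axes are right-handed (so a half turn about y gives the same grasp; the last joint's range is limited). The gripper opens to 92 mm and grips with 3 to 60 N. Pads are 20 mm wide; open, the fingers measure 128 mm over their backs; the gripper's body (75 mm by 189 mm) begins 69 mm behind the grasp point.
Start: joints at [1.071, 0.468, -0.012, 1.603, 0.006, 1.071, -0.056], TCP at [0.287, -0.583, 0.215] pointing down, gripper open.
Joint ranges: [-2.53, 2.53], [-0.31, 2.02], [-1.57, 1.55], [0.28, 2.44], [-1.29, 4.43], [0.15, 1.84], [-2.92, 2.92]. Speed limits (rad/s): [2.57, 2.57, 3.14, 3.14, 3.14, 3.14, 3.14].

## Interface

Orientations are given as a 3x3 rotation matrix whose columns are the frame's x, y, z axes.
In Python, from station import env, effector, solver, viewer, workorder, search_frame, tip_of gives the robot as it stands. Calls block until the motion is done:
- env.reach(position, orientation): joint-space move of the TCP to a pose.
- env.movel(position, frame=None, rate=0.15): straight line of the TCP; frame=None keeps the orientation; rate is the mean speed in m/s.
- env.goto_joints(angles): joint-space move.
- effector.release() and effector.grasp(squeeze=None): open the fingers fully, or close them until they stop; squeeze is the grip in N (None keeps the last).
- env.pause(seconds).
- solver.inverse_kinematics(position, orientation): joint angles nearest the present ones, or None.
- env.sense(): the state.
- viewer.read_camera(name): name is "side" or "top"; returns (picture, depth): 400x640x3 uint8, red, green, blue; 400x640 float32, m along the optical axis (not along the pixel's ray), 0 where there is no reading.
- viewer.camera_info(name): a dict with "intrinsics" (3x3 intrinsics, pixels), "dist_coeffs" ([k1, k2, p1, p2, k3] as OpenCV has them; the pictures are not rectified), "eye" and "rotation" of the camera in the world. Camera axes: x right, y up, looking along -z (the intrinsics and any distortion apply to the point x, -y, -z); pixel columns grow to the right and rows downward; lengths in m; the calibration is good to about 2 mm. A picture is of the moment at which its call begins. camera_info takes no time and is no camera call.
A pose or a line that the arm cannot do raises env.PlanningError and nothing moves.
- workorder.finish_job(): hands the job in, once; it reports no verdict.
Trained networks look in the newest picture that a camera, given by its name, has taken for a name from the list of things; names that differ only in an ending like _2 or _b are one class to them, and where a whole thing is asked for, a point or a joint stands for the part that bears it (a point fixed in the world has none). Each returns a list of dicts, best first, with "score" (0 to 1); they miss things now and then, are a little off and sometimes report something else, mostly with a low value. They report only what shows in the picture. A call takes as long as a camera call. They do not tell look-alikes from the thing itself.
- search_frame(camera, name): "at" ([x, y, z] in m, in world coordinates, good to about 4 mm: the middle of the surface that is visible of it).
- tip_of(camera, name): "at" ([x, y, z] in m, in world coordinates, good to about 4 mm: a listed point, or the origin of a listed thing).
The state is a dict: "t": time; "joint_positions": joint angles; "joint_velocities": joint speeds; "tau": joint torques, N m; "ee_pos": TCP position; "tcp_rot": TCP orientation; "wrist_force": force on the tool from outside, world axes, zero at the start; "moment": the same for the moment, N m; "gripper_width": finger opening in m.
Only numpy, scipy, OpenCV 4.12 (cv2) and the standard library are available. Lean on these libraries where they do the work, as an engineer would, in place of code of your own. Each camera call takes 0.05 s, during which the arm holds its last target. There are 200 camera calls.

## Task

Set up the bellows tester: take the longest of the three nozzle tubes from the wooden rack and push it, rubber nozzle up, straight down into the tester's open push-in fitting, past the seal until it bottoms fully home, feeling for the stop and never forcing it. Then let go of the tube and switch the air on by pushing the hand lever all the way over. The air stays off until the tube is home; leave everything else as it is.

Things in the scene. Friction and masses are not known exactly. Their poses are not given: they have to be found in the camera images.
- long_tube: The longest nozzle tube: straight steel tube, 16 mm outside diameter, 150 mm long overall, 50 to 105 g, standing upright in one of the rack's three holes. Plain for the lower 130 mm, chamfered at the lower end; the top 20 mm is a black rubber cone, 22 mm wide at its foot. Origin: centre of the lower end; z runs up the tube. Can be gripped anywhere on the plain part above the rack.
- mid_tube: A like tube, 125 mm long, to be left in the rack. Origin: centre of the lower end.
- short_tube: A like tube, 100 mm long, to be left in the rack. Origin: centre of the lower end.
- rack: Wooden rack, a block 50 (x) by 180 (y) by 45 mm high, fixed. Three holes in a row along its y, 60 mm apart, 17.5 mm wide, 35 mm deep; which tube stands in which hole varies. Origin: centre of the underside.
- tester: Bellows tester, fixed: steel base plate 110 (x) by 280 (y) by 8 mm, on it an aluminium bar with three upright steel push-in fittings 55 mm apart along y (two closed by black mushroom plugs that reach 53 mm above the bar, one open; which one varies), a gauge, and a hand lever at the +y end. Origin: centre of the underside; x points away from the robot.
- port: The open push-in fitting: 28 mm round steel sleeve 42 mm high on top of the bar (bar top 40 mm above the worktop), black ring at the mouth. Origin: centre of its foot; z up the bore. Bore 17 mm wide, with a lead-in 21 mm wide at the mouth narrowing over 5 mm. All contact of tube and fitting together, the collet's own grip of about 17 N included, must stay under 60 N.
- port_mouth (a point): Centre of the open fitting's mouth, 82 mm above the worktop; bore straight down. Collet and seal begin 11 mm below and resist with 6 to 12 N until some 16 mm, then drag 2 to 5 N. The stop (rubber seat washer on a shoulder, seat_c0) lies unseen 23 to 37 mm below the mouth, differing from fitting to fitting: there the push climbs steeply, about 20 N/mm. Pressing the washer over 22 N damages it; 8 to 15 N is enough.
- air_lever (a joint): Hand lever of the air valve, rad: starts at 0 to 0.15 (off, leaning towards the robot), 1.0 is fully over (on, leaning to the tester's +x). Turns about the tester's y axis; light (about 1 N at the ball) and stays where it is left. The pivot lies 80 mm from the ball's centre, 30 mm above the worktop.
- air_lever_tip (a point): Centre of the lever's black ball, 26 mm wide, at the end of a 10 mm steel rod. About 100 mm above the worktop at both ends of its swing, 110 mm in the middle; it travels some 77 mm along the tester's +x. 85 mm or more from the fittings.
- bellows_a: Bystander: beech bellows box, 115 by 32 by 55 mm, lying near the robot. Origin: centre of the underside.
- bellows_b: Bystander: a like bellows box beyond the tester. Origin: centre of the underside.
- gong: Bystander: polished brass chime gong, 88 mm wide, 30 mm high. Origin: centre of the underside.
- cover: Bystander: black plastic movement cover, 104 by 78 by 34 mm. Origin: centre of the underside.
- driver: Bystander: chrome hex driver with a red handle 100 mm long and 29 mm thick, 210 mm overall, lying along its x. Origin: underside of the handle's end.
There are look-alikes about, which are no part of the job. Leave any green or yellow look-alike of the long_tube alone.

How it is judged:
On the way, in this order (a step that is already met when the one before it is completed fails the run):
1. the long tube is fully home in the open fitting: its end within 1.5 mm of the seat washer, upright in the bore (z of seat_c0 in the frame of long_tube above -0.003 m and horizontal distance between long_tube and port_mouth below 0.004 m and angle between long_tube's own z axis and vertical below 0.08 rad), for 0.2 s.
2. the air is switched on with the tube still home (all of step 1 and value of joint air_lever above 0.8 rad), for 0.2 s.
At the end, for the whole second after the job is handed in: the long tube is fully home in the open fitting (its lower end within 1.5 mm of the top of the seat washer, whose centre lies 1.5 mm below that; within 4 mm of the bore's axis; tilt under 0.08 rad) and at rest, and the lever is over (above 0.8 rad) (all of step 2 and linear speed of long_tube below 0.01 m/s); the robot touches nothing.
It fails at once if the tube is forced against the stop: it presses the seat washer with over 22 N (contact force between long_tube and seat_c0 above 22 N).
It fails at once if the tube is jammed on the fitting: all their contacts together, the collet's grip included, pass 60 N (contact force between long_tube and port above 60 N).
It fails at once if the air is switched on (lever past 0.4 rad) while the tube is not home (value of joint air_lever above 0.4 rad and not (z of seat_c0 in the frame of long_tube above -0.003 m and horizontal distance between long_tube and port_mouth below 0.004 m and angle between long_tube's own z axis and vertical below 0.08 rad)).
It fails at once if a bystander or one of the other tubes is moved by over 20 mm (distance of any of mid_tube, short_tube, bellows_a, bellows_b, gong, cover, driver from where it was at the start of the episode above 0.02 m).
It also fails if it takes over 58 s, if anything falls off the work surface, if the arm or the gripper's body presses on something with over 40 N, if the wrist force passes 120 N, or if a joint passes its speed limit or range.

## Working session

There is one attempt and no reset: what is moved stays moved. The work goes in short steps, each a Python script; the robot and the scene stay as the last script left them, time stands still between calls to the robot, and variables do not carry over. Pictures are saved under pics/ and viewed, about 8 in all and at most 12, crops included, and the job is handed in when it is done.

```bash
ls; mkdir -p pics; python3 - <<'E'
from station import env, effector, solver, viewer, workorder, search_frame, tip_of
import cv2, numpy as np
for c in ["side","top"]:
    p,d=viewer.read_camera(c); cv2.imwrite(f"pics/{c}0.png",p[:,:,::-1]); np.save(f"{c}_d.npy",d)
    i=viewer.camera_info(c); print(c,i)
    for n in ["long_tube","port_mouth","air_lever_tip","rack","tester","port"]:
        for r in tip_of(c,n)[:4]: print(c,n,np.round(r["at"],3),round(r["score"],2))
s=env.sense(); print(s["t"],s["ee_pos"],s["tcp_rot"],s["wrist_force"])
E
```

```text
pics
side {'intrinsics': array([[471.42236396,   0.        , 320.47449026],
       [  0.        , 471.42236396, 200.14534734],
       [  0.        ,   0.        ,   1.        ]]), 'dist_coeffs': array([0.0190362, 0.       , 0.       , 0.       , 0.       ]), 'eye': array([ 0.421462  , -0.71865805,  1.07438088]), 'rotation': array([[ 0.98483273,  0.13288366, -0.11156354],
       [-0.173467  ,  0.76779594, -0.61676461],
       [ 0.0037001 ,  0.62676257,  0.77920151]])}
side long_tube [ 0.51 -0.08  0.  ] 0.78
side long_tube [ 0.638 -0.177  0.003] 0.76
side long_tube [ 0.554 -0.17   0.012] 0.55
side port_mouth [ 0.752  0.103 -0.001] 0.65
side port_mouth [0.558 0.155 0.086] 0.49
side rack [ 0.544 -0.223  0.   ] 0.56
side tester [ 0.558  0.15  -0.003] 0.89
side port [ 0.755  0.258 -0.001] 0.62
side port [0.559 0.156 0.043] 0.55
top {'intrinsics': array([[375.57230387,   0.        , 322.36412344],
       [  0.        , 375.57230387, 206.96123316],
       [  0.        ,   0.        ,   1.        ]]), 'dist_coeffs': array([-0.04819242,  0.        ,  0.        ,  0.        ,  0.        ]), 'ey
[... 292 characters left out ...]
g_tube [ 0.418  0.427 -0.   ] 0.62
top long_tube [ 0.638 -0.176 -0.004] 0.6
top long_tube [ 0.558 -0.164  0.008] 0.53
top port_mouth [0.559 0.153 0.079] 0.48
top air_lever_tip [0.517 0.234 0.106] 0.53
top air_lever_tip [ 0.723 -0.343  0.007] 0.41
top rack [ 0.542 -0.226 -0.001] 0.77
top rack [0.56  0.155 0.083] 0.47
top tester [ 0.562  0.146 -0.004] 0.88
top tester [ 0.72  -0.341  0.004] 0.73
top port [ 0.524 -0.289  0.012] 0.56
top port [0.562 0.157 0.041] 0.42
0.7 [ 0.28665965 -0.58337634  0.21463819] [[-8.97514375e-01  3.49602285e-05  4.40985199e-01]
 [-4.40985201e-01 -7.48338718e-05 -8.97514372e-01]
 [ 1.62332233e-06 -9.99999997e-01  8.25814190e-05]] [-0.02684084 -0.58204105 -0.07967746]
```

View pics/side0.png

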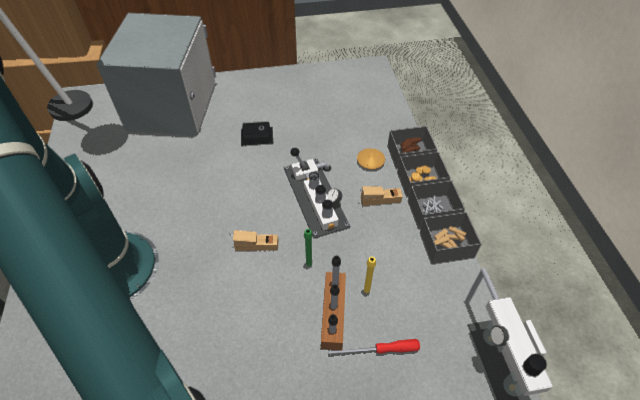

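View pics/top0.png

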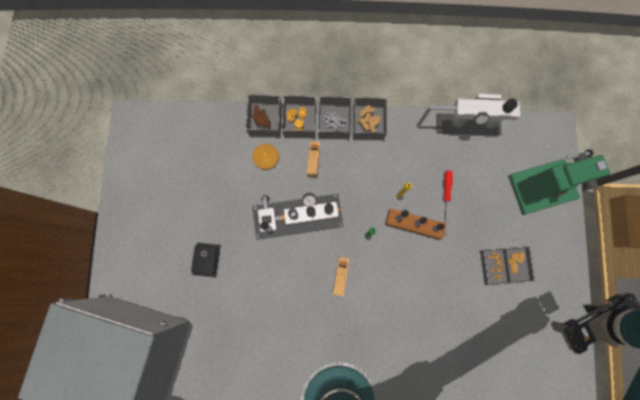

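The side view shows the rack at about (335,310). Its far tube, with its top at (336,262), looks longest. Green (308,247) and yellow (370,275) decoys stand close by. The tester is at about (318,195). I'll zoom in on both.

```bash
python3 - <<'E'
import cv2, numpy as np
s=cv2.imread("pics/side0.png"); t=cv2.imread("pics/top0.png")
f=lambda im,x,y,w,h:cv2.resize(im[y:y+h,x:x+w],(400,300),interpolation=cv2.INTER_CUBIC)
cv2.imwrite("pics/crop.png",np.vstack([np.hstack([f(s,270,140,100,75),f(s,290,225,120,90)]),np.hstack([f(t,245,183,100,75),f(t,370,180,80,60)])]))
E
```

```text
(no output)
```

View pics/crop.png

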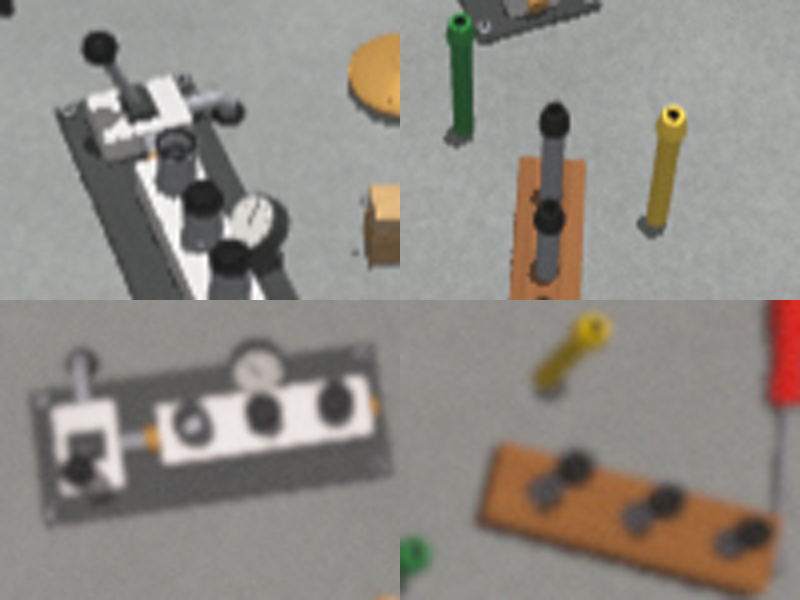

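```bash
cat > h.py <<'E'
from station import env, effector, solver, viewer, workorder, search_frame, tip_of
import cv2, numpy as np
def ray(c,px):
    i=viewer.camera_info(c)
    u=cv2.undistortPoints(np.array([[px]],float),i["intrinsics"],i["dist_coeffs"])[0,0]
    return i["eye"],i["rotation"]@np.array([u[0],-u[1],-1.])
def plane(c,px,z):
    e,d=ray(c,px); return e+d*(z-e[2])/d[2]
def tri(a,b):
    (e1,d1),(e2,d2)=ray("side",a),ray("top",b)
    A=np.stack([d1,-d2],1); s=np.linalg.lstsq(A,e2-e1,rcond=None)[0]
    p,q=e1+s[0]*d1,e2+s[1]*d2; return (p+q)/2,np.linalg.norm(p-q)
def R(a): # pointing down, jaw direction at angle a
    z=np.array([np.cos(a),np.sin(a),0]); y=np.array([0,0,-1.]); return np.stack([np.cross(y,z),y,z],1)
E
python3 - <<'E'
from h import *
np.set_printoptions(precision=4,suppress=True)
for n,a,b,z in [("mouth",(314,175.8),(293.3,213.8),.082),("tubetop",(336.5,257),(405.4,213.4),.16),("ball",(295,152),(264.5,225),.1)]:
    print(n,tri(a,b),plane("side",a,z),plane("top",b,z))
s=cv2.imread("pics/side0.png");t=cv2.imread("pics/top0.png")
# rack top face depth blobs
for c in ("side","top"):
    im=cv2.imread(f"pics/{c}0.png"); d=np.load(f"{c}_d.npy"); i=viewer.camera_info(c)
    v,u=np.mgrid[0:400,0:640]; pts=np.stack([u,v],-1).reshape(-1,1,2).astype(float)
    n=cv2.undistortPoints(pts,i["intrinsics"],i["dist_coeffs"]).reshape(400,640,2)
    P=(i["eye"]+(np.dstack([n[...,0],-n[...,1],-np.ones((400,640))])*d[...,None])@i["rotation"].T)
    hsv=cv2.cvtColor(im,cv2.COLOR_BGR2HSV)
    x0,x1,y0,y1=(310,360,265,355) if c=="side" else (380,450,200,245)
    sub=P[y0:y1,x0:x1].reshape(-1,3); H=hsv[y0:y1,x0:x1].reshape(-1,3)
    m=(H[:,0]<15)&(H[:,1]>90)&(abs(sub[:,2]-.045)<.008)
    r=cv2.minAreaRect(sub[m][:,:2].astype(np.float32)); print(c,"rack",m.sum(),r,sub[m][:,2].mean())
    # tube points: dark, above rack
    m=(sub[:,2]>.06)&(H[:,1]<90)
    q=sub[m]; 
    from scipy.cluster.hierarchy import fclusterdata
    l=fclusterdata(q[:,:2],.02,"distance")
    for k in set(l):
        w=q[l==k]
        if len(w)>5: print(" tube",len(w),w.mean(0),"top z",np.sort(w[:,2])[-3:])
    # bar top of tester: white at z=.04
    sub=P[140:250,240:360].reshape(-1,3);H=hsv[140:250,240:360].reshape(-1,3)
    m=(H[:,1]<40)&(H[:,2]>170)&(abs(sub[:,2]-.04)<.006)
    print(" bar",m.sum(),cv2.minAreaRect(sub[m][:,:2].astype(np.float32)))
    m=(sub[:,2]>.086); q=sub[m]; l=fclusterdata(q[:,:2],.02,"distance")
    for k in set(l):
        w=q[l==k]
        if len(w)>4: print(" hi",len(w),w.mean(0),w[:,2].max())
E
```

```text
mouth (array([0.5568, 0.1491, 0.0901]), np.float64(0.005799430565158471)) [0.5608 0.1567 0.082 ] [0.555  0.1497 0.082 ]
tubetop (array([ 0.5555, -0.1678,  0.1656]), np.float64(0.0063268823034879716)) [ 0.5595 -0.1641  0.16  ] [ 0.5531 -0.169   0.16  ]
ball (array([0.517 , 0.2298, 0.1111]), np.float64(0.0025605865829918103)) [0.5194 0.2409 0.1   ] [0.517  0.2315 0.1   ]
side rack 1077 ((0.5432568192481995, -0.22614899277687073), (0.1837163269519806, 0.04959391802549362), 76.04646301269531) 0.04502978297752191
 tube 11 [ 0.4215 -0.7187  1.0744] top z [1.0744 1.0744 1.0744]
 tube 118 [ 0.5565 -0.1735  0.1021] top z [0.1465 0.1473 0.1487]
 tube 105 [ 0.5278 -0.2881  0.0959] top z [0.1119 0.1126 0.1127]
 tube 145 [ 0.5423 -0.2302  0.1093] top z [0.1373 0.1384 0.1386]
 bar 405 ((0.567070484161377, 0.14263266324996948), (0.06712926179170609, 0.24521608650684357), 13.12621021270752)
 hi 56 [ 0.4215 -0.7187  1.0744] 1.0743808762786062
 hi 138 [ 0.5065 -0.081   0.1267] 0.15433365730045
 hi 67 [0.5175 0.2296 0.1101] 0.12254537782771824
 hi 48 [0.5782 0.0461 0.0922] 0.09730880315751855
 hi 45 [0.5685 0.1004 0.0925] 0.09717952132712804
top rack 687 ((0.5417871475219727, -0.2282182276248932), (0.17884968221187592, 0.049737874418497086), 75.54212188720703) 0.04454651576572476
 tube 7 [0.3937 0.0625 1.194 ] top z [1.194 1.194 1.194]
 tube 37 [ 0.5254 -0.2808  0.0966] top z [0.112  0.1133 0.1142]
 tube 52 [ 0.5413 -0.2249  0.1126] top z [0.1366 0.1367 0.1379]
 tube 64 [ 0.5553 -0.1676  0.1338] top z [0.1618 0.1626 0.1636]
 bar 540 ((0.5668708086013794, 0.1391981691122055), (0.06741862744092941, 0.24264280498027802), 12.619757652282715)
 hi 43 [0.3937 0.0625 1.194 ] 1.1940116533185376
 hi 65 [0.516  0.2309 0.113 ] 0.12165885723773551
 hi 42 [0.5772 0.044  0.0925] 0.09843249762057349
 hi 42 [0.5684 0.0993 0.0925] 0.09741240501970405
```

The long tube is the rack's +y one (top about z=0.16). The rack geometry puts it at (0.557,-0.169). Continuing the line of the two plugs puts the mouth at about (0.559,0.154). I'll grasp at h=100 mm with the jaws at 35°, which clears the mid tube and both decoys.

```bash
python3 - <<'E'
from h import *
np.set_printoptions(precision=4,suppress=True)
T=np.array([.5568,-.1692]); M=np.array([.559,.1540])
best=None
for a in np.deg2rad([35,215]):
    for p in ([*T,.091],[*M,.27],[*M,.13]):
        q=solver.inverse_kinematics(np.array(p),R(a)); print(np.rad2deg(a),None if q is None else np.round(q,2))
    q=solver.inverse_kinematics(np.array([*T,.2]),R(a))
    if q is not None and (best is None or abs(q[6]-env.sense()["joint_positions"][6])<best[0]): best=(abs(q[6]+.056),a)
a=best[1]; print("a",a); np.save("a.npy",a)
effector.release()
env.reach(np.array([*T,.26]),R(a)); env.movel(np.array([*T,.091]),rate=.12)
s0=env.sense(); print(s0["t"],s0["ee_pos"],s0["wrist_force"])
effector.grasp(40); env.pause(.2)
s=env.sense(); print(s["t"],s["gripper_width"],s["wrist_force"],s["ee_pos"])
E
```

```text
35.0 [ 0.63  0.58 -0.52  1.84  0.37  0.82  0.54]
35.0 [ 0.28  0.42 -0.79  1.68  0.32  1.18  0.02]
35.0 [ 0.21  0.57 -0.71  1.81  0.45  0.93 -0.09]
215.0 [ 0.16  0.51  0.1   1.87 -0.07  0.77 -2.23]
215.0 [-1.25  0.62  1.36  1.77 -0.63  1.28 -2.27]
215.0 [-1.11  0.71  1.12  1.9  -0.75  1.03 -2.19]
a 0.6108652381980153
4.2833 [ 0.5574 -0.1694  0.0918] [-0.4365  0.2976  0.2515]
5.5833 0.019921024185713194 [ 0.655  -0.02   -0.2649] [ 0.5568 -0.1692  0.091 ]
```

Width reads 19.9 mm against a 16 mm tube, so I'll lift and look before trusting the grasp.

```bash
python3 - <<'E'
from h import *
np.set_printoptions(precision=4,suppress=True)
p=env.sense()["ee_pos"].copy()
env.movel(np.array([p[0],p[1],.11]),rate=.05); s=env.sense(); print(s["wrist_force"],s["gripper_width"])
env.movel(np.array([p[0],p[1],.24]),rate=.12)
s=env.sense(); print(s["t"],s["wrist_force"],s["moment"],s["gripper_width"])
env.movel(np.array([.559,.154,.24]),rate=.15)
env.movel(np.array([.559,.154,.20]),rate=.1); env.pause(.2)
s=env.sense(); print(s["t"],s["ee_pos"],s["wrist_force"],s["gripper_width"])
f=lambda im,x,y,w,h:cv2.resize(im[y:y+h,x:x+w],(400,600),interpolation=cv2.INTER_CUBIC)
o=[]
for c,x,y in [("side",270,105),("top",245,150)]:
    im,d=viewer.read_camera(c); cv2.imwrite(f"pics/{c}1.png",im[:,:,::-1]); np.save(f"{c}_d1.npy",d); o.append(f(im[:,:,::-1],x,y,80,120))
cv2.imwrite("pics/c1.png",np.hstack(o))
E
```

```text
[ 0.7286  0.0296 -1.2908] 0.01993788100660387
7.35 [-0.4122  0.2458 -0.7172] [-0.0106 -0.1298 -0.0092] 0.02005929076606548
10.4083 [0.5594 0.1542 0.2007] [ 0.1333  0.08   -0.6919] 0.01972665388199233
```

View pics/c1.png

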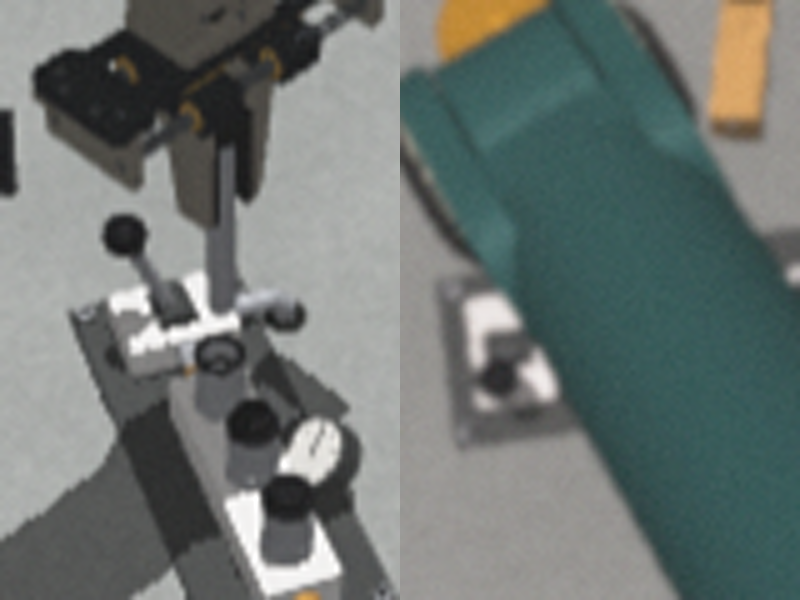

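The tube is held upright over the mouth. In the side crop its lower end is at (222,310) and the mouth ring at (219,355); the arm blocks the top view. I'll fit cylinders to the depth points for the offset between them.

```bash
cat >> h.py <<'E'
def cloud(c,d):
    i=viewer.camera_info(c); v,u=np.mgrid[0:400,0:640]
    n=cv2.undistortPoints(np.stack([u,v],-1).reshape(-1,1,2).astype(float),i["intrinsics"],i["dist_coeffs"]).reshape(400,640,2)
    P=i["eye"]+(np.dstack([n[...,0],-n[...,1],-np.ones((400,640))])*d[...,None])@i["rotation"].T
    P[d==0]=np.nan; return P
from scipy.optimize import least_squares
def cyl(P,xy,r,z0,z1,rad=.022,tilt=False):
    Q=P.reshape(-1,3); Q=Q[(Q[:,2]>z0)&(Q[:,2]<z1)&(np.hypot(Q[:,0]-xy[0],Q[:,1]-xy[1])<rad)]
    zm=(z0+z1)/2
    def f(p):
        c=p[:2]+(np.outer(Q[:,2]-zm,p[2:]) if tilt else 0)
        return np.hypot(*(Q[:,:2]-c).T)-r
    o=least_squares(f,[*xy]+[0,0]*tilt,loss="soft_l1",f_scale=.001)
    return np.round(o.x,4),len(Q),round(float(np.median(abs(o.fun))),4)
E
python3 - <<'E'
from h import *
np.set_printoptions(precision=4,suppress=True)
for n,c in [("side_d","side"),("top_d","top"),("side_d1","side")]:
    P=cloud(c,np.load(n+".npy")); print(n)
    print(" sleeve",cyl(P,(.559,.154),.014,.045,.077))
    # ring points near z=.082
    Q=P.reshape(-1,3); Q=Q[(abs(Q[:,2]-.082)<.004)&(np.hypot(Q[:,0]-.559,Q[:,1]-.154)<.02)]; print(" ring",len(Q),Q.mean(0),Q.min(0),Q.max(0))
    for xy in ((.5777,.045),(.5685,.0998)):
        print(" plug sleeve",cyl(P,xy,.014,.045,.076))
        Q=P.reshape(-1,3); Q=Q[(Q[:,2]>.088)&(Q[:,2]<.1)&(np.hypot(Q[:,0]-xy[0],Q[:,1]-xy[1])<.02)]; print("  top",len(Q),np.mean(Q,0),(Q.max(0)+Q.min(0))/2)
    if n=="side_d1":
        for z in ((.12,.16),(.16,.20),(.12,.2)): print(" tube",z,cyl(P,(.559,.154),.008,*z,rad=.02,tilt=z==(.12,.2)))
        Q=P.reshape(-1,3); Q=Q[(Q[:,2]>.1)&(Q[:,2]<.2)&(np.hypot(Q[:,0]-.559,Q[:,1]-.154)<.02)]; print(np.sort(Q[:,2])[:8])
    else: print(" tube",[cyl(P,(.557,-.169),.008,.05,.135,rad=.016)])
E
```

```text
side_d
 sleeve (array([0.5596, 0.1557]), 92, 0.0013)
 ring 50 [0.56   0.1576 0.0817] [0.546  0.143  0.0782] [0.5729 0.1725 0.0855]
 plug sleeve (array([0.5786, 0.0485]), 86, 0.0009)
  top 43 [0.5782 0.0465 0.0929] [0.5788 0.0474 0.0933]
 plug sleeve (array([0.5684, 0.1021]), 72, 0.0008)
  top 40 [0.5688 0.101  0.0932] [0.5693 0.1015 0.0926]
 tube [(array([ 0.5578, -0.1669]), 121, 0.0005)]
top_d
 sleeve (array([0.5512, 0.1535]), 43, 0.0028)
 ring 47 [0.5593 0.1526 0.0818] [0.5453 0.1386 0.0782] [0.5731 0.1663 0.0856]
 plug sleeve (array([0.5779, 0.0444]), 16, 0.0005)
  top 39 [0.5773 0.0441 0.0929] [0.577  0.0436 0.0937]
 plug sleeve (array([0.5682, 0.0988]), 16, 0.0007)
  top 41 [0.5686 0.099  0.0927] [0.5693 0.0985 0.093 ]
 tube [(array([ 0.5575, -0.1714]), 32, 0.0003)]
side_d1
 sleeve (array([0.559 , 0.1562]), 92, 0.0014)
 ring 50 [0.5593 0.1571 0.0818] [0.5466 0.1409 0.078 ] [0.5728 0.172  0.0859]
 plug sleeve (array([0.5786, 0.0481]), 79, 0.0008)
  top 43 [0.578  0.0458 0.0934] [0.5788 0.0472 0.0934]
 plug sleeve (array([0.5688, 0.1023]), 75, 0.0009)
  top 42 [0.5687 0.1003 0.0933] [0.5694 0.1012 0.0934]
 tube (0.12, 0.16) (array([0.5604, 0.1562]), 56, 0.0008)
 tube (0.16, 0.2) (array([0.56  , 0.1561]), 56, 0.0009)
 tube (0.12, 0.2) (array([ 0.5602,  0.1561, -0.0136, -0.0064]), 112, 0.0009)
[0.1215 0.1232 0.1236 0.1244 0.1263 0.1268 0.127  0.1272]
```

In the same camera the tube is about 1 mm off in x. I'll correct that and go in with force-guarded steps.

```bash
cat > ins.py <<'E'
from h import *
np.set_printoptions(precision=2,suppress=True)
X,Y=.558,.154
env.movel(np.array([X,Y,.20]),rate=.05); env.movel(np.array([X,Y,.168]),rate=.06); env.pause(.2)
F0=env.sense()["wrist_force"].copy(); z=.168; base=[]
print(env.sense()["t"],F0)
while z>.118:
    dep=.163-z
    z-=.001 if dep<.018 else .0003
    env.movel(np.array([X,Y,z]),rate=.02); env.pause(.03)
    s=env.sense(); f=s["wrist_force"]-F0
    print(f"{1000*(.163-z):.1f}",round(s["t"],2),f,round(1000*(s["ee_pos"][2]-z),2))
    if np.hypot(*f[:2])>8 or f[2]>(18 if dep<.018 else 20): print("HALT force"); break
    if dep>=.018:
        base.append(f[2])
        if len(base)>4 and f[2]>np.median(base)+9: print("STOP felt"); break
E
python3 ins.py
```

```text
11.6417 [ 0.41  1.2  -1.15]
-4.0 11.93 [ 0.04 -0.15 -0.08] 0.04
-3.0 12.21 [-0.12 -1.67 -0.36] -0.07
-2.0 12.49 [-0.33 -0.69  0.38] -0.08
-1.0 12.78 [ 0.25 -0.96  0.08] -0.07
0.0 13.06 [-0.52 -2.09  0.93] -0.06
1.0 13.34 [ 0.29 -1.07 -0.03] -0.05
2.0 13.62 [-0.97 -1.29 -0.32] -0.05
3.0 13.91 [-0.16 -1.79  0.12] -0.06
4.0 14.19 [-0.71 -0.82 -0.35] -0.06
5.0 14.47 [ 0.31 -2.12  0.17] -0.02
6.0 14.76 [-0.88 -1.64 -0.2 ] -0.06
7.0 15.04 [-0.08 -1.93  0.56] -0.07
8.0 15.32 [-0.62 -1.    0.26] -0.05
9.0 15.61 [-0.08 -1.14  0.72] -0.03
10.0 15.89 [-0.43 -0.95  0.6 ] -0.03
11.0 16.18 [-0.03 -1.35 -0.31] -0.04
12.0 16.46 [ 0.39 -1.24  0.61] 0.03
13.0 16.74 [-1.26 -1.15  3.27] 0.22
14.0 17.02 [ 0.08 -1.19  6.01] 0.53
15.0 17.31 [-0.3  -1.18  5.68] 0.3
16.0 17.59 [-0.8  -0.32  1.95] -0.45
17.0 17.88 [ 0.93 -0.56 -0.05] -0.55
18.0 18.16 [-0.06 -0.38 -0.85] -0.33
18.3 18.44 [-0.41 -0.79  0.85] -0.04
18.6 18.73 [-0.31 -0.97  3.12] 0.2
18.9 19.01 [ 0.39 -1.24  3.66] 0.18
19.2 19.29 [-0.46 -0.41  3.19] 0.02
19.5 19.57 [-0.38 -0.9   3.02] -0.13
19.8 19.86 [ 0.09 -1.32  2.79] -0.08
20.1 20.14 [ 0.56 -
[... 1144 characters left out ...]
6
29.7 29.21 [ 1.   -1.41  3.86] -0.12
30.0 29.49 [-0.34 -1.18  4.15] -0.08
30.3 29.77 [ 0.79 -1.04  1.61] -0.23
30.6 30.06 [-0.34 -0.85  2.47] -0.08
30.9 30.34 [ 0.63 -0.88  3.47] -0.02
31.2 30.62 [ 0.11 -1.28  3.32] -0.04
31.5 30.91 [-0.43 -0.74  3.07] 0.0
31.8 31.19 [ 0.3  -1.07  2.83] -0.19
32.1 31.48 [-0.18 -1.22  3.08] 0.04
32.4 31.76 [-0.09 -0.54  4.69] 0.08
32.7 32.04 [-0.54 -0.65  6.27] 0.08
33.0 32.33 [-0.7  -0.97  4.35] 0.12
33.3 32.61 [ 1.2  -1.83  6.94] 0.23
33.6 32.89 [-0.72 -0.95  8.48] 0.49
33.9 33.17 [-0.66 -1.95  8.7 ] 0.74
34.2 33.46 [-1.14 -0.51  9.91] 1.0
34.5 33.74 [-1.32 -1.6  11.98] 1.11
34.8 34.02 [ 0.12 -1.88 12.22] 1.38
35.1 34.31 [-1.16 -1.53 13.72] 1.64
STOP felt
```

The stop was felt at about 33 mm: a steep climb to 13.7 N, of which about 10 N is on the washer and the rest drag. I'll ease off a little, let go, lift and check.

```bash
python3 - <<'E'
from h import *
np.set_printoptions(precision=4,suppress=True)
env.movel(np.array([.558,.154,.1289]),rate=.02)
print(env.sense()["wrist_force"],env.sense()["ee_pos"])
effector.release()
p=env.sense()["ee_pos"]; print(p,env.sense()["wrist_force"])
env.movel(np.array([.558,.154,.25]),rate=.12)
env.movel(np.array([.44,.215,.25]),rate=.2)
o=[]
for c,x,y in [("side",270,125),("top",245,170)]:
    im,d=viewer.read_camera(c); np.save(f"{c}_d2.npy",d); o.append(cv2.resize(im[y:y+90,x:x+80,::-1],(400,450),interpolation=cv2.INTER_CUBIC))
    P=cloud(c,d); Q=P.reshape(-1,3); Q=Q[np.hypot(Q[:,0]-.559,Q[:,1]-.155)<.016]; 
    z=Q[(Q[:,2]<.23)][:,2]; print(c,"tube top z",np.sort(z)[-5:], cyl(P,(.559,.155),.008,.09,.17,rad=.02,tilt=True))
    Q=P.reshape(-1,3); Q=Q[(Q[:,2]>.09)&(Q[:,2]<.13)&(np.hypot(Q[:,0]-.517,Q[:,1]-.231)<.022)]
    if len(Q)>8:
        f=least_squares(lambda p:np.linalg.norm(Q-p,axis=1)-.013,[.517,.231,.1],loss="soft_l1",f_scale=.001); print(" ball",f.x)
cv2.imwrite("pics/c2.png",np.hstack(o)); print(env.sense()["t"])
for k in (10.4,190.4):
    for q in ([.463,.221,.24],[.463,.221,.092],[.565,.239,.092]): print(k,solver.inverse_kinematics(np.array(q),R(np.deg2rad(k))))
E
```

```text
[ 0.0842 -0.1425  8.9048] [0.5585 0.1542 0.1298]
[0.558  0.154  0.1289] [ 0.0843  0.0022 -0.0003]
side tube top z [0.2004 0.2006 0.2008 0.2022 0.2027] (array([ 0.5593,  0.156 , -0.0108,  0.0109]), 121, 0.0008)
 ball [0.5171 0.2355 0.1056]
top tube top z [0.1998 0.1998 0.2005 0.2007 0.2007] (array([ 0.5589,  0.1525, -0.0059, -0.0005]), 20, 0.0001)
 ball [0.5163 0.2325 0.1049]
37.7667
10.4 [ 0.0383  0.2813 -0.6449  1.874   0.1937  1.0488 -0.5035]
10.4 [-0.0478  0.486  -0.569   2.0016  0.3752  0.7571 -0.6598]
10.4 [-0.0386  0.6335 -0.5679  1.7574  0.4272  0.8764 -0.6155]
190.4 [ 0.4304  0.4947 -1.211   1.8551  0.5082  1.1513  2.3635]
190.4 [ 0.3087  0.7112 -1.0811  1.9822  0.7893  0.9467  2.1419]
190.4 [ 0.2579  0.8533 -1.0595  1.7388  0.842   1.0776  2.2291]
```

View pics/c2.png

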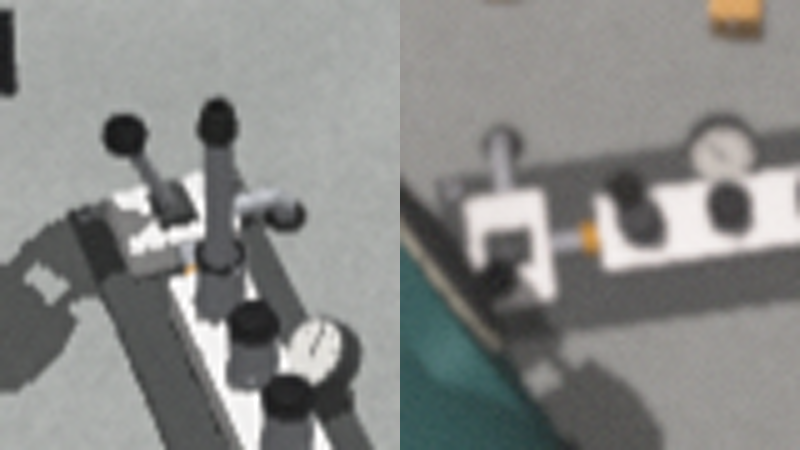

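The tube stands upright in the fitting with its top at z≈0.2005. That puts its end about 31.5 mm below the mouth, consistent with the felt stop. The lever ball is at about (0.517,0.233,0.105). Next I'll push the lever with shut fingers, jaws along the tester's x so the gripper body clears the tube.

```bash
python3 - <<'E'
from h import *
np.set_printoptions(precision=3,suppress=True)
a=np.deg2rad(10.4); u=np.array([np.cos(a),np.sin(a),0]); b=np.array([.5167,.233,.094])
P=lambda s,z=0:b+s*u+[0,0,z]
env.reach(P(-.056,.12),R(a)); effector.grasp(10)
env.movel(P(-.056),rate=.15); F0=env.sense()["wrist_force"].copy(); print(env.sense()["t"],F0)
env.movel(P(.022),rate=.08); print(env.sense()["t"],env.sense()["wrist_force"]-F0)
s=.022; n=0
while s<.050:
    s+=.003; env.movel(P(s),rate=.03); q=env.sense(); f=(q["wrist_force"]-F0)@u; print(round(s,3),round(q["t"],2),round(f,2))
    if f<-5: break
env.movel(P(s-.03),rate=.1); env.movel(P(s-.03,.14),rate=.2)
env.movel(P(-.09,.14),rate=.2)
o=[]
for c,x,y in [("side",270,125),("top",245,170)]:
    im,d=viewer.read_camera(c); o.append(cv2.resize(im[y:y+90,x:x+80,::-1],(400,450),interpolation=cv2.INTER_CUBIC))
    C=cloud(c,d); Q=C.reshape(-1,3); z=Q[(np.hypot(Q[:,0]-.559,Q[:,1]-.155)<.016)&(Q[:,2]<.23)][:,2]; print(c,"top z",np.sort(z)[-4:])
    Q=Q[(Q[:,2]>.088)&(Q[:,2]<.13)&(np.hypot(Q[:,0]-.5845,Q[:,1]-.2454)<.03)]; print(" ball",len(Q),Q.mean(0) if len(Q) else "")
cv2.imwrite("pics/c3.png",np.hstack(o)); print(env.sense()["t"],env.sense()["wrist_force"])
E
```

```text
40.5667 [ 0.294 -0.187 -0.907]
41.6917 [-0.06   0.458  1.593]
0.025 41.94 -0.36
0.028 42.19 0.82
0.031 42.44 -0.6
0.034 42.69 0.62
0.037 42.94 -0.15
0.04 43.19 -1.38
0.043 43.44 -8.59
side top z [0.201 0.201 0.202 0.203]
 ball 29 [0.587 0.242 0.108]
top top z [0.201 0.202 0.202 0.204]
 ball 60 [0.581 0.242 0.108]
45.5083 [ 0.079 -0.115  0.094]
```

View pics/c3.png

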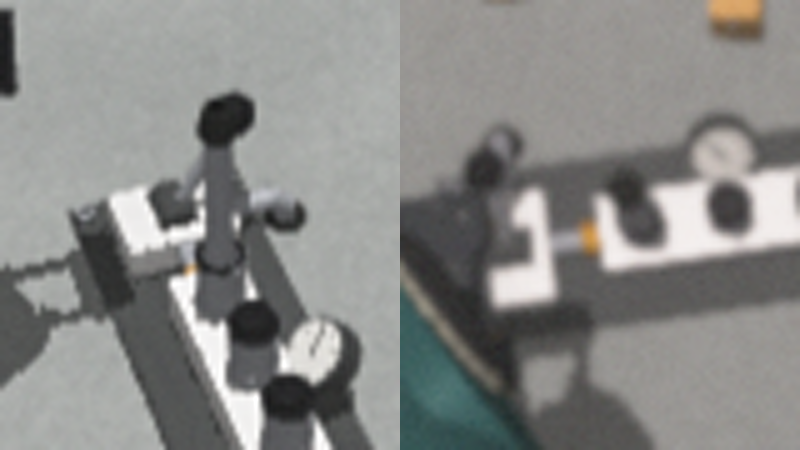

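The lever is over to +x (ball at about (0.584,0.243)), the end stop was felt, the tube hasn't moved, and the robot is clear.

```bash
python3 -c "
from station import workorder
print(workorder.finish_job())"
```

```text
the job is handed in; nothing more can be done
None
```

The long tube is home in the open fitting, the air lever is fully over, and the job is handed in. It reports no verdict, so I can't say how it was judged. By the last check the clock read 45.5 s of the 58 s allowed.

- **Tube:** I pushed it in with force-guarded steps. The collet gave about 6 N, then the drag ran about 3 to 5 N. The stop came about 33 mm below the mouth by arm travel, and I ended the push at 13.7 N in total, roughly 10 N of it on the washer. I then eased off and let go.
- **Lever:** I pushed it with shut fingers until its end stop pushed back with about 8.6 N.
- **Last checks:** The tube stands upright, its top at z ≈ 0.201 m both before and after the lever push, so its end is about 31 mm below the mouth. The ball sits at the +x end of its swing, and the arm is clear with no wrist force.
- **Disagreements:**
  - The gripper read about 20 mm wide on the 16 mm tube; the tube held firmly and I did not find out why.
  - The two cameras differ by 2 to 4 mm in y, so I lined the tube up using the side camera alone.
  - The stop depth differs by 1 to 2 mm between arm travel and camera.
- **Not checked:** I did not measure the bystanders or the other two tubes again at the end; nothing in the force readings I took suggested a bump.

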